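# Refit the eight-well block on the dry-block shaker and load the sample

## Robot

A 6-joint arm with a two-finger parallel gripper is mounted at the origin on the work surface. World frame = base frame: x ahead of the robot, y to its left, z up, the work surface at z = 0. Lengths are in m, angles in rad, forces in N, time in s.
With the tool pointing down it reaches from about 0.375 to 0.975 m from the base axis. Payload 3.8 kg.
Tool frame: the origin (TCP) lies at the very end of the fingers, on their centre line; the grasp point (between the pads) lies 19 mm behind it; z points along the fingers, y is the direction in which the jaws open and shut (so a half turn about z gives the same grasp; the last joint's range is limited). The gripper opens to 85 mm and grips with 20 to 120 N. Pads are 22 mm wide; open, the fingers measure 114 mm over their backs; the gripper's body (76 mm by 85 mm) begins 54 mm behind the grasp point. The pads swing forward as they close: fully open they stand 13 mm farther back than shut.
Start: joints at [1.178, 0.264, 1.604, -0, 1.274, -0.037], TCP at [0.235, 0.633, 0.231] pointing down, gripper open.
Joint ranges: [-2.63, 2.63], [-0.94, 2.18], [0.31, 2.57], [-1.31, 4.45], [0, 2.66], [-2.55, 2.55]. Speed limits (rad/s): [2.57, 2.57, 3.14, 3.14, 3.14, 3.14].

## Interface

Orientations are given as a rotation vector (axis times angle).
In Python, from workcell import bot, viewer gives the robot as it stands.
- The arm moves only by the tool jog_arm, never from a script. Its argument "motion" is a list of rows, each an object of numbers: "dx", "dy", "dz": the shift along the world's x, y, z in cm; "turn": the turn about the world's z in rad. A call has 1 to 12 rows; each row shifts and turns the commanded pose from where the row before left it; what a row does not reach is not made up. A row lasts 1/12 s, in which the tool goes at most 41.7 mm and 7.16 degrees, less where a joint would pass 70% of its speed; a pose out of reach is approached as far as the arm can. A call is refused whole if a number of a shift passes 4.17 or a number of a turn 0.125, either way. A call with a gripper value outside its range is refused whole. "fingers" is the finger opening in cm, from 0 to 8.54, set as the call begins (left out, the last holds). The fingers move at their own pace and stop on an object; "grip_force" is the grip in N (left out, the last holds). Time passes only in rows, so rows that do not move let the fingers close. It gives the time, the measured TCP pose, the force and the opening at its end, in the units of the state.
- bot.read_state(): the state, without advancing time (a new reading comes with each control period).
- viewer.read_camera(name): name is "side" or "top"; returns (picture, depth): 384x512x3 uint8, red, green, blue; 384x512 float32, m along the optical axis (not along the pixel's ray), 0 where there is no reading.
- viewer.camera_info(name): a dict with "vertical_fov" (degrees; the focal length in pixels is half the picture's height over the tangent of half this angle, whatever the lens; pixels are square), "cx", "cy" (the principal point, pixels), "dist" ([k1, k2, p1, p2, k3] as OpenCV has them; the pictures are not rectified), "R" (3x3) and "t" (3): a world point X has camera coordinates R X + t. Camera axes: x right, y down, z forward; pixel columns grow to the right and rows downward; lengths in m; the calibration is good to about 2 mm. A picture is of the moment at which its call begins. camera_info takes no time and is no camera call.
- bot.finish_job(): hands the job in, once; it reports no verdict.
The state is a dict: "time": time; "q": joint angles; "joint_vel": joint speeds; "joint_torque": joint torques, N m; "tool_pos": TCP position; "tcp_rot": TCP orientation; "wrist_force": force on the tool from outside, world axes, zero at the start; "torque": the same for the moment, N m; "width": opening from 0.0 (shut) to 1.0 (fully open).
Only numpy, scipy, OpenCV 4.12 (cv2) and the standard library are available. Lean on these libraries where they do the work, as an engineer would, in place of code of your own. Each camera call takes 0.05 s, during which the arm holds its last target. There are 200 camera calls.

## Task

The eight-well block has been off the dry-block shaker for cleaning: put it back, with its two end ears down in the spring-clip slots, and press it home gently, without dropping or slamming it, until it sits flat on the heating plate. Then move the sample tube from the blue rack into any well of that block, pushed right down and standing upright, and let go. Leave the block with the small wells, the tip box and the bottle where they are.

Things in the scene. Friction and masses are not known exactly. Their poses are not given: they have to be found in the camera images.
- block_mid (a point): Centre (21 mm above the underside) of the loose eight-well aluminium block: 54 (x) x 108 (y) x 42 mm tall, about 0.48 kg, z up. At each y end, flush with the underside, an ear 18 mm wide (x), 8 mm thick, 13 mm long: 134 mm over both. A half turn about z makes no difference. It starts flat on the worktop (z = 0); its place may be swapped with the other block's or the rack's.
- well (a point): Mouth (top centre, level with the block's top face) of one of the block's eight equal round wells, at x -12.5, y -12.5 mm from the block's centre; the others lie at x +-12.5, y +-12.5 and +-37.5 mm. Each is 18.5 mm wide and 34 mm deep with a flat floor 8 mm above the block's underside; moves with the block, z up.
- seat (a point): Middle of the top face of the shaker's heating plate, about 95 mm above the worktop, where the middle of the block's underside must come; x and y lie along the block's x and y when it is seated, either way round, z up. Nothing stands above the plate but the two slot brackets. Play of the seated block: about 1 mm in x, 2 mm in y.
- slot_left (a point): Middle of the slot in one end bracket, level with the plate's face, 63 mm from its middle along seat +y. The grey bracket spans 58 to 74 mm from the middle and stands 24 mm above the plate, the slot open at the top and towards the plate. A sprung steel leaf lines each cheek (-x, +x): 27 mm apart at the flared top, 14 mm apart at a waist 10 mm above the plate, wider again below.
- slot_right (a point): The same at seat -y. With the ears merely laid in, the leaves hold the block's underside about 13 mm above the plate; a steady push of about 10 to 15 N on the block takes both 8 mm ears past the waists, under which the leaves snap back over them.
- shaker: Dry-block shaker, a fixed white bench machine 230 (x) x 190 (y) mm, deck 85 mm high, sloping key panel at its -x end; origin in the middle of its underside, the heating plate's middle 25 mm from it along +x. It stands at a different place and angle each time.
- tube_mid (a point): Centre (half-way up) of the sample tube: 5 ml screw-cap tube, 68 mm tall, body 16.5 mm in diameter, tapered foot 8 mm across, white cap 18.5 mm in diameter over the top 14 mm; 15 g; z along its axis, cap up. It starts upright in a corner hole of the rack, its foot 6 mm above the worktop, its upper 42 mm clear of the rack. In a well its top stands 34 mm above the block.
- rack: Blue tube rack, loose, 66 (x) x 100 (y) x 32 mm tall, 0.3 kg; origin in the middle of its underside. Six holes 18.5 mm wide, 26 mm deep, at x +-15 and y -30, 0, 30 mm; the tube starts in the one at x -15, y +30 mm.
- small_block_mid (a point): Centre (15 mm above the underside) of a second loose aluminium block, to be left alone: same 54 x 108 mm outline and ears but only 30 mm tall, with 32 small dark wells.
- tip_box: Blue pipette-tip box with a clear lid, 84 x 122 x 70 mm tall, loose, to be left alone; origin in the middle of its underside.
- bottle: Clear reagent bottle with a white cap, 58 mm in diameter, 125 mm tall, loose, to be left alone; origin in the middle of its underside.

How it is judged:
By the outcome, as a careful person would: the job done as asked, in the order asked, and still so for the second after the job is handed in, with the robot touching nothing.
It also fails if it takes over 58 s, if anything falls off the work surface, if the arm or the gripper's body presses on something with over 40 N, if the wrist force passes 120 N, or if a joint passes its speed limit or range.

## Working session

There is one attempt and no reset: what is moved stays moved. The work goes in short steps, Python scripts to look and compute and a tool call to move; the robot and the scene stay as the last step left them, time stands still between calls to the robot, and variables do not carry over. Pictures are saved under pics/ and viewed, about 8 in all and at most 12, crops included, and the job is handed in when it is done.

Besides the shell and the picture viewer there is one more tool, called after "Emit:" in YAML: its name, and indented under it one key for each argument. jog_arm: Moves the arm, as the interface text tells. Its arguments: {"type":"object","properties":{"motion":{"type":"array"},"fingers":{"type":"number"},"grip_force":{"type":"number"}},"required":["motion"]}

```bash
mkdir -p pics; ls; cat > h.py <<'E'
import numpy as np, cv2
from workcell import bot, viewer
def K(n):
    i=viewer.camera_info(n); f=192/np.tan(np.radians(i["vertical_fov"])/2)
    return np.array([[f,0,i["cx"]],[0,f,i["cy"]],[0,0,1]]),np.array(i["dist"],float),np.array(i["R"]),np.array(i["t"])
def ray(n,px,z):
    "world points of pixels on plane height z"
    k,d,R,t=K(n); p=cv2.undistortPoints(np.array(px,float).reshape(-1,1,2),k,d).reshape(-1,2)
    c=-R.T@t; v=np.c_[p,np.ones(len(p))]@R
    return c+v*((z-c[2])/v[:,2])[:,None]
def cloud(n,depth):
    k,d,R,t=K(n); h,w=depth.shape
    g=np.stack(np.meshgrid(np.arange(w),np.arange(h)),-1).reshape(-1,1,2).astype(float)
    p=cv2.undistortPoints(g,k,d).reshape(-1,2); X=np.c_[p,np.ones(len(p))]*depth.reshape(-1,1)
    return ((X-t)@R).reshape(h,w,3)
def proj(n,X):
    k,d,R,t=K(n); return cv2.projectPoints(np.array(X,float).reshape(-1,1,3),cv2.Rodrigues(R)[0],t,k,d)[0].reshape(-1,2)
def snap(n,tag):
    im,dp=viewer.read_camera(n); np.savez(f"pics/{tag}.npz",im=im,dp=dp)
    cv2.imwrite(f"pics/{tag}.png",im[:,:,::-1]); return im,dp
E
python3 - <<'E'
from h import *
a,_=snap("top","t0"); b,_=snap("side","s0")
cv2.imwrite("pics/t0x.png",cv2.resize(a[:,:,::-1],(800,600),interpolation=cv2.INTER_CUBIC))
for n in("top","side"):
    k,d,R,t=K(n); print(n,k[0,0],-R.T@t,R.round(2).tolist(),d)
s=bot.read_state(); print(s)
E
```

```text
pics
top 378.64666412131726 [0.36569606 0.04007044 1.17263716] [[0.02, -1.0, -0.0], [-0.99, -0.02, -0.14], [0.14, 0.01, -0.99]] [-0.04694387  0.          0.          0.          0.        ]
side 377.04300705179105 [ 0.35826331 -0.71592658  0.73780797] [[0.98, -0.19, 0.02], [-0.1, -0.62, -0.77], [0.16, 0.76, -0.63]] [-0.0562405  0.         0.         0.         0.       ]
{'time': 0.1, 'q': array([ 1.17809545e+00,  2.64689942e-01,  1.60528066e+00, -2.91490903e-05,
        1.27372452e+00, -3.68924564e-02]), 'joint_vel': array([ 2.54752291e-05, -1.07356308e-03, -2.86412109e-03,  6.03091316e-04,
       -8.86510561e-04, -1.03060508e-03]), 'joint_torque': array([ 5.14052442e-05, -5.16710365e+01, -3.68586588e+01,  1.50485585e-04,
        6.39324731e-03, -5.81306182e-06]), 'tool_pos': array([0.23487679, 0.63208107, 0.23005503]), 'tcp_rot': array([-0.55587101, -3.09159455,  0.00323556]), 'wrist_force': array([-0.06606354,  0.01386549,  0.17913743]), 'torque': array([0.01089661, 0.00778009, 0.03864208]), 'width': 0.9975352974224736}
```

View pics/t0x.png

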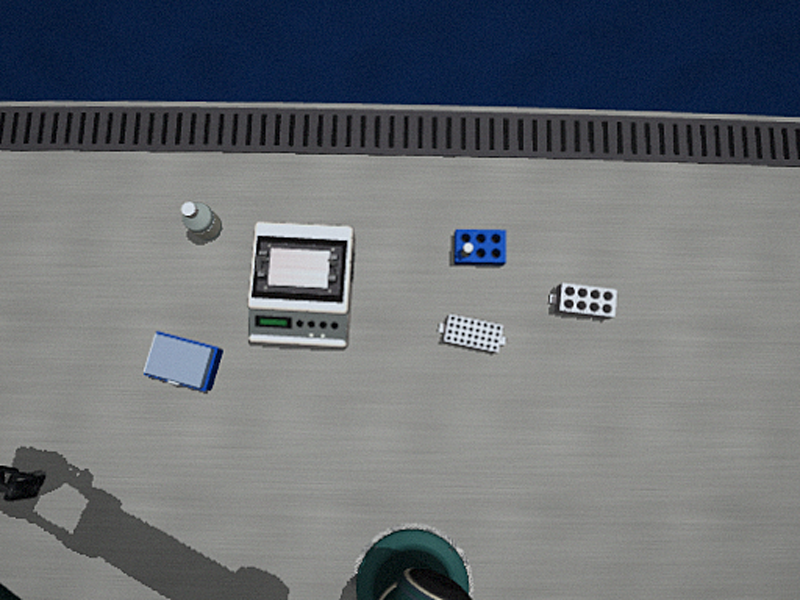

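View pics/s0.png

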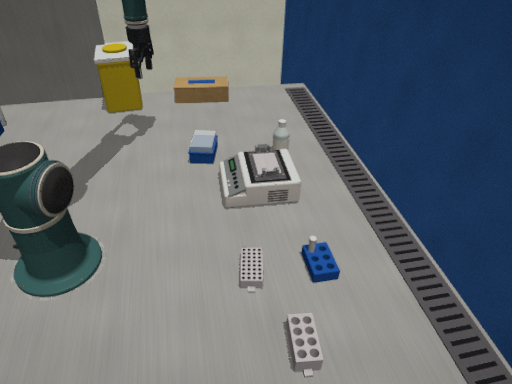

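The top view shows the 8-well block near (376,192) in native pixels, the small block at (302,213), the rack at (307,158) with the tube at its lower-left hole, and the shaker at (192,182). The side view shows the same layout. Next I'll enlarge these areas.

```bash
python3 - <<'E'
from h import *
T=np.load("pics/t0.npz")["im"];S=np.load("pics/s0.npz")["im"]
def crop(im,x,y,w,h,s):
    c=cv2.resize(im[y:y+h,x:x+w,::-1],(w*s,h*s),interpolation=cv2.INTER_CUBIC).copy()
    for i in range(0,w,10): cv2.putText(c,str(x+i),(i*s,8),0,.3,(0,255,255),1); cv2.line(c,(i*s,10),(i*s,14),(0,255,255),1)
    for i in range(10,h,10): cv2.putText(c,str(y+i),(0,i*s),0,.3,(0,255,255),1)
    return c
A=np.hstack([crop(T,345,170,60,43,6),crop(T,282,140,60,43,6)])
B=np.hstack([crop(T,155,138,75,90,4),crop(S,215,140,90,70,4)[:, :420] if 0 else cv2.copyMakeBorder(crop(S,215,140,105,70,4),0,80,0,0,0)])
B=B[:, :720]
B=cv2.copyMakeBorder(B,0,0,0,max(0,720-B.shape[1]),0)
A=cv2.copyMakeBorder(A,0,0,0,max(0,B.shape[1]-A.shape[1]),0)
cv2.imwrite("pics/c1.png",np.vstack([A,B])[:600])
for n in("t0","s0"):
    d=np.load(f"pics/{n}.npz"); P=cloud({"t":"top","s":"side"}[n[0]],d["dp"])
    for lo,hi,c in((.035,.05,"block"),(.09,.10,"plate"),(.025,.036,"rack"),(.1,.125,"brk")):
        m=(P[...,2]>lo)&(P[...,2]<hi)&(P[...,0]>.3)&(P[...,0]<.9)
        k,l,st,ce=cv2.connectedComponentsWithStats(m.astype(np.uint8))
        for i in range(1,k):
            if st[i,4]>25:
                q=P[l==i]; print(n,c,st[i].tolist(),q.mean(0).round(4),cv2.minAreaRect(q[:,:2].astype(np.float32)))
E
```

```text
t0 block [125, 138, 15, 14, 35] [0.6758 0.4115 0.0421] ((0.6751624941825867, 0.4146755337715149), (0.019860563799738884, 0.05450739711523056), 45.71422576904297)
t0 block [358, 182, 37, 22, 429] [ 0.5493 -0.3324  0.0404] ((0.5498015880584717, -0.33236512541770935), (0.11170119792222977, 0.055432844907045364), 84.48014068603516)
t0 block [100, 212, 40, 38, 157] [0.4162 0.4168 0.0448] ((0.413957417011261, 0.4502584934234619), (0.12458290159702301, 0.0878695696592331), 76.68751525878906)
t0 block [209, 214, 14, 9, 29] [0.4519 0.1461 0.0461] ((0.45085230469703674, 0.147647425532341), (0.018347103148698807, 0.046039924025535583), 31.33517837524414)
t0 plate [117, 130, 14, 14, 70] [0.6851 0.424  0.0946] ((0.6881178021430969, 0.4273641109466553), (0.03264550492167473, 0.03834646940231323), 52.76349639892578)
t0 plate [165, 158, 50, 29, 924] [0.5878 0.2236 0.0936] ((0.5893242359161377, 0.22650325298309326), (0.1427953690290451, 0.08015656471252441), 87.35293579101562)
t0 rack [126, 141, 15, 12, 29] [0.6713 0.4148 0.0301] ((0.673204243183136, 0.4161752462387085), (0.017048368230462074, 0.0534
[... 4513 characters left out ...]
 (0.02702145278453827, 0.06224982440471649), 56.00521469116211)
s0 brk [165, 0, 79, 5, 262] [0.5845 2.4607 0.1117] ((0.5980193018913269, 2.4546570777893066), (0.06448636949062347, 0.5937707424163818), 88.34593200683594)
s0 brk [278, 119, 9, 11, 53] [0.6916 0.4239 0.113 ] ((0.6944761276245117, 0.4281313121318817), (0.027134450152516365, 0.022010978311300278), 32.553958892822266)
s0 brk [255, 144, 16, 9, 98] [0.5944 0.2924 0.1106] ((0.5946425199508667, 0.2920949161052704), (0.04735148698091507, 0.021165698766708374), 0.2404322624206543)
s0 brk [262, 167, 18, 9, 105] [0.5899 0.1561 0.1107] ((0.5901120901107788, 0.1573726385831833), (0.04852879047393799, 0.024040956050157547), 2.046144485473633)
```

View pics/c1.png

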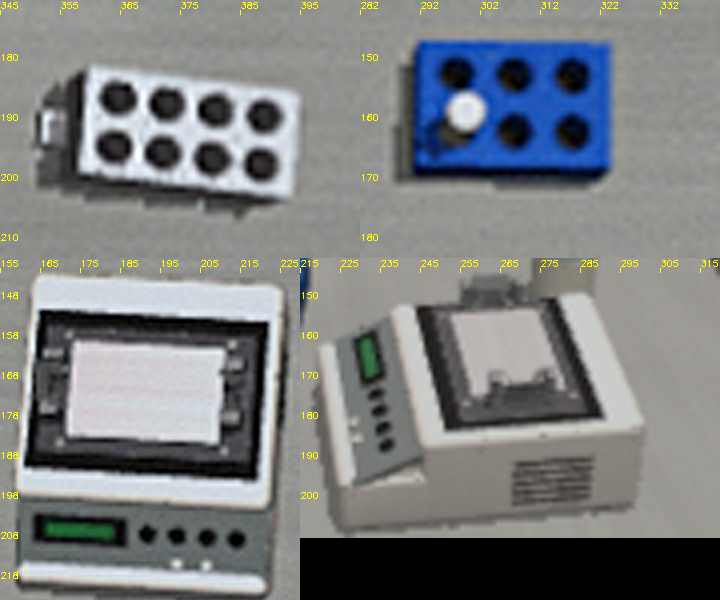

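Crops: in the top view the block's wells and top face are clear, with the top face spanning about (358–395, 181–204). The tube cap is at about (299,158) and the plate corners are near (173,158.5) and (210,184). Now I'll work out world positions from these.

```bash
python3 - <<'E'
from h import *
def n(p,s,ox,oy,x0=0,y0=0): p=np.array(p,float)-[x0,y0]; return (p+.5)/s-.5+[ox,oy]
w=n([(118,98),(167,104),(215,110),(264,116),(114,147),(163,153),(211,159),(260,164)],6,345,170)
W=ray("top",w,.042); print("wells",W.mean(0),np.degrees(np.arctan2(*(W[[0,4]]-W[[3,7]]).mean(0)[[1,0]])))
c=ray("top",n([(88,66),(300,92),(295,200),(80,172)],6,345,170),.042); print("corners",c.mean(0))
p=ray("top",n([(72,341),(228,349),(220,445),(67,436)],4,155,138,0,258),.095);print("plate",p.mean(0),p.round(4).tolist())
q=ray("side",n([(450,315),(541,309),(570,395),(478,408)],4,215,140,300,258),.095);print("plate side",q.mean(0),q.round(4).tolist())
for im,cam in(("t0","top"),("s0","side")):
    d=np.load(f"pics/{im}.npz");P=cloud(cam,d["dp"])
    m=(P[...,2]>.06)&(P[...,2]<.08)&(abs(P[...,0]-.65)<.05)&(abs(P[...,1]+.11)<.08); print("cap",cam,P[m].mean(0),m.sum())
    m=m&(P[...,2]>.068);print(P[m].mean(0))
print("cap top ray",ray("top",n([(466,110)],6,282,140,360,0),.074))
E
```

```text
wells [ 0.55057741 -0.33149541  0.042     ] 84.4859504156052
corners [ 0.55009623 -0.33244164  0.042     ]
plate [0.58874748 0.2225469  0.095     ] [[0.6259, 0.2791, 0.095], [0.6224, 0.1646, 0.095], [0.5513, 0.1676, 0.095], [0.5554, 0.2789, 0.095]]
plate side [0.59362042 0.21986841 0.095     ] [[0.5593, 0.2829, 0.095], [0.6329, 0.2802, 0.095], [0.6264, 0.1608, 0.095], [0.5559, 0.1557, 0.095]]
cap top [ 0.63894262 -0.09137135  0.07109391] 35
[ 0.63932566 -0.09143267  0.0724679 ]
cap side [ 0.64233292 -0.09461633  0.06997897] 61
[ 0.64280842 -0.09351706  0.072704  ]
cap top ray [[ 0.64097752 -0.09337433  0.074     ]]
```

Emit:
jog_arm:
  motion:
    - {"dx": 1.2,"dy": -3.8,"turn": -0.11}
    - {"dx": 1.2,"dy": -3.8,"turn": -0.11}
    - {"dx": 1.2,"dy": -3.8,"turn": -0.11}
    - {"dx": 1.2,"dy": -3.8,"turn": -0.11}
    - {"dx": 1.2,"dy": -3.8,"turn": -0.11}
    - {"dx": 1.2,"dy": -3.8,"turn": -0.11}
    - {"dx": 1.2,"dy": -3.8,"turn": -0.11}
    - {"dx": 1.2,"dy": -3.8,"turn": -0.11}
    - {"dx": 1.2,"dy": -3.8,"turn": -0.11}
    - {"dx": 1.2,"dy": -3.8,"turn": -0.11}
    - {"dx": 1.2,"dy": -3.8,"turn": -0.11}
    - {"dx": 1.2,"dy": -3.8,"turn": -0.1}
  fingers: 8.54

```text
validation failed for argument at $.mo...
```

Emit:
jog_arm:
  motion:
    - {"dx": 1.2,"dy": -3.8,"dz": 0.0,"turn": -0.11}
    - {"dx": 1.2,"dy": -3.8,"dz": 0.0,"turn": -0.11}
  fingers: 8.54

```text
time: 0.27
tool_pos: [0.2585, 0.5566, 0.2297]
tcp_rot: [-0.896, -3.011, 0.003]
wrist_force: [1.4, -0.9, -0.1]
width: 1.0
```

Emit:
jog_arm:
  motion:
    - {"dx": 1.3,"dy": -3.8,"dz": 0,"turn": -0.1}
    - {"dx": 1.3,"dy": -3.8,"dz": 0,"turn": -0.1}
    - {"dx": 1.3,"dy": -3.8,"dz": 0,"turn": -0.1}
    - {"dx": 1.3,"dy": -3.8,"dz": 0,"turn": -0.1}
    - {"dx": 1.3,"dy": -3.8,"dz": 0,"turn": -0.1}
    - {"dx": 1.3,"dy": -3.8,"dz": 0,"turn": -0.1}
    - {"dx": 1.3,"dy": -3.8,"dz": 0,"turn": -0.1}
    - {"dx": 1.3,"dy": -3.8,"dz": 0,"turn": -0.1}
    - {"dx": 1.3,"dy": -3.8,"dz": 0,"turn": -0.1}
    - {"dx": 1.3,"dy": -3.8,"dz": 0,"turn": -0.1}
    - {"dx": 1.3,"dy": -3.8,"dz": 0,"turn": -0.09}
    - {"dx": 1.3,"dy": -3.8,"dz": 0,"turn": 0}

```text
time: 1.27
tool_pos: [0.4149, 0.0988, 0.2311]
tcp_rot: [2.328, 2.109, 0.0]
wrist_force: [2.0, 1.0, -1.0]
width: 0.996
```

Emit:
jog_arm:
  motion:
    - {"dx": 1.3,"dy": -3.9,"dz": 0,"turn": 0}
    - {"dx": 1.3,"dy": -3.9,"dz": 0,"turn": 0}
    - {"dx": 1.3,"dy": -3.9,"dz": 0,"turn": 0}
    - {"dx": 1.3,"dy": -3.9,"dz": 0,"turn": 0}
    - {"dx": 1.3,"dy": -3.9,"dz": 0,"turn": 0}
    - {"dx": 1.3,"dy": -3.9,"dz": 0,"turn": 0}
    - {"dx": 1.3,"dy": -3.9,"dz": -1,"turn": 0}
    - {"dx": 1.3,"dy": -3.9,"dz": -2,"turn": 0}
    - {"dx": 1.3,"dy": -3.9,"dz": -3,"turn": 0}
    - {"dx": 1.3,"dy": -3.9,"dz": -3,"turn": 0}
    - {"dx": 0.7,"dy": -2.0,"dz": -3,"turn": 0}
    - {"dx": 0,"dy": 0,"dz": 0,"turn": 0}

```text
time: 2.27
tool_pos: [0.5428, -0.2929, 0.1162]
tcp_rot: [-2.321, -2.104, 0.006]
wrist_force: [-0.9, -0.5, -1.9]
width: 1.0
```

Emit:
jog_arm:
  motion:
    - {"dx": 0.4,"dy": -1.9,"dz": -1.5,"turn": 0}
    - {"dx": 0.4,"dy": -1.9,"dz": -1.5,"turn": 0}
    - {"dx": 0,"dy": 0,"dz": 0,"turn": 0}
    - {"dx": 0,"dy": 0,"dz": 0,"turn": 0}

```text
time: 2.6
tool_pos: [0.5531, -0.3287, 0.093]
tcp_rot: [-2.323, -2.11, 0.001]
wrist_force: [-0.4, 0.6, 0.3]
width: 0.999
```

```bash
python3 - <<'E'
from h import *
s=bot.read_state();print(s["tool_pos"],s["tcp_rot"],s["time"])
a,_=snap("top","t1");b,_=snap("side","s1")
cv2.imwrite("pics/c2.png",np.hstack([cv2.resize(a[150:225,340:415,::-1],None,fx=5,fy=5,interpolation=2),cv2.resize(b[265:365,255:340,::-1],(400,375),interpolation=2)[:375]]))
E
```

```text
[ 0.55313057 -0.32868474  0.09304104] [-2.32339829e+00 -2.11019493e+00  7.03731634e-04] 2.6
```

View pics/c2.png

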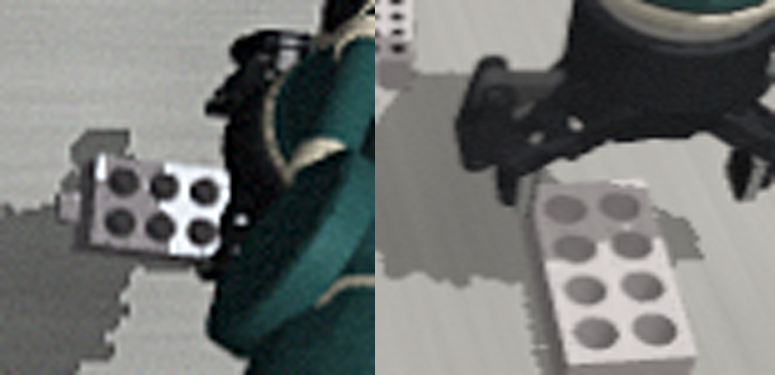

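The fingers straddle the block, with a finger on each long side at (490,190) and (745,180) in the crop. Now I'll lower and grip.

Emit:
jog_arm:
  motion:
    - {"dx": -0.2,"dy": -0.3,"dz": -2.5,"turn": 0}
    - {"dx": 0,"dy": 0,"dz": -2.5,"turn": 0}
    - {"dx": 0,"dy": 0,"dz": -1.5,"turn": 0}
    - {"dx": 0,"dy": 0,"dz": -1.0,"turn": 0}
    - {"dx": 0,"dy": 0,"dz": -1.0,"turn": 0}
    - {"dx": 0,"dy": 0,"dz": 0,"turn": 0}

```text
time: 3.2
tool_pos: [0.5514, -0.3309, 0.008]
tcp_rot: [-2.322, -2.113, 0.001]
wrist_force: [-0.5, 0.9, -1.6]
width: 1.002
```

Emit:
jog_arm:
  motion:
    - {"dx": 0,"dy": 0,"dz": 0,"turn": 0}
    - {"dx": 0,"dy": 0,"dz": 0,"turn": 0}
    - {"dx": 0,"dy": 0,"dz": 0,"turn": 0}
    - {"dx": 0,"dy": 0,"dz": 0,"turn": 0}
    - {"dx": 0,"dy": 0,"dz": 0,"turn": 0}
    - {"dx": 0,"dy": 0,"dz": 0,"turn": 0}
    - {"dx": 0,"dy": 0,"dz": 0,"turn": 0}
  fingers: 4.5
  grip_force: 80

```text
time: 3.78
tool_pos: [0.5531, -0.333, 0.011]
tcp_rot: [2.322, 2.112, 0.001]
wrist_force: [-0.9, -0.6, 6.2]
width: 0.62
```

Emit:
jog_arm:
  motion:
    - {"dx": 0,"dy": 0,"dz": 0,"turn": 0}
    - {"dx": 0,"dy": 0,"dz": 0.3,"turn": 0}
    - {"dx": 0,"dy": 0,"dz": 0.7,"turn": 0}
    - {"dx": 0,"dy": 0,"dz": 1,"turn": 0}
    - {"dx": 0,"dy": 0,"dz": 1.5,"turn": 0}
    - {"dx": 0,"dy": 0,"dz": 0,"turn": 0}
    - {"dx": 0,"dy": 0,"dz": 0,"turn": 0}

```text
time: 4.37
tool_pos: [0.5531, -0.3328, 0.0455]
tcp_rot: [2.322, 2.111, 0.001]
wrist_force: [-0.8, -0.7, -4.5]
width: 0.623
```

```bash
python3 - <<'E'
from h import *
a,d=snap("top","t2");b,e=snap("side","s2")
s=bot.read_state();print(s["tool_pos"],s["tcp_rot"],s["time"],s["wrist_force"],s["torque"],s["width"])
P=cloud("side",e); m=(P[...,2]>.06)&(P[...,2]<.09)&(abs(P[...,0]-.55)<.06)&(abs(P[...,1]+.36)<.06); print(m.sum(), np.histogram(P[m][:,2],8))
cv2.imwrite("pics/c3.png",cv2.resize(b[250:370,240:360,::-1],(600,600),interpolation=2))
E
```

```text
[ 0.55167729 -0.33184383  0.04363535] [-2.32393407e+00 -2.11296549e+00  2.49150782e-04] 4.4667 [-0.11524393 -0.53596797 -5.10262441] [-0.01881559  0.05715476  0.01064398] 0.6202159296800444
933 (array([ 88,  91,  91, 257, 356,  23,  17,  10]), array([0.06002791, 0.06367442, 0.06732094, 0.07096746, 0.07461398,
       0.0782605 , 0.08190702, 0.08555354, 0.08920006]))
```

View pics/c3.png

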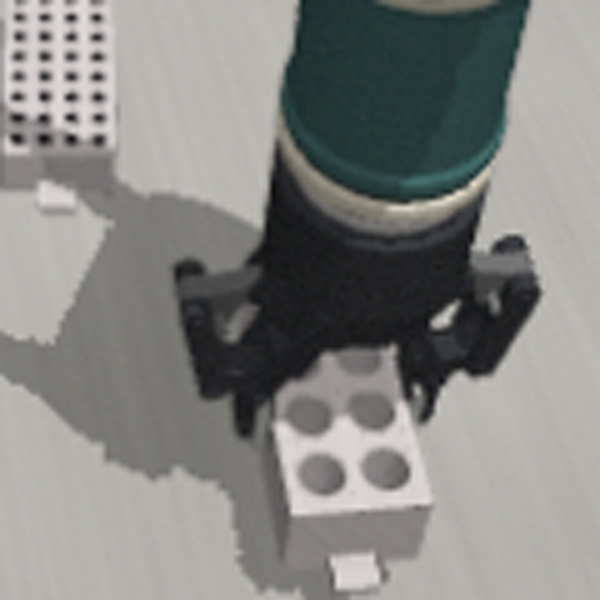

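The block hangs level in the jaws, with its near ear visible at (355,572) in the crop. Next I carry it above the shaker.

Emit:
jog_arm:
  motion:
    - {"dx": 0,"dy": 0.5,"dz": 2,"turn": 0}
    - {"dx": 0,"dy": 1.5,"dz": 3,"turn": 0}
    - {"dx": 0.3,"dy": 3,"dz": 2.5,"turn": 0.01}
    - {"dx": 0.3,"dy": 3.5,"dz": 2,"turn": 0.01}
    - {"dx": 0.3,"dy": 3.5,"dz": 1.5,"turn": 0.01}
    - {"dx": 0.3,"dy": 3.5,"dz": 0.7,"turn": 0.01}
    - {"dx": 0.3,"dy": 3.5,"dz": 0,"turn": 0.01}
    - {"dx": 0.3,"dy": 3.5,"dz": 0,"turn": 0.01}
    - {"dx": 0.3,"dy": 3.5,"dz": 0,"turn": 0.005}
    - {"dx": 0.3,"dy": 3.5,"dz": 0,"turn": 0}
    - {"dx": 0.3,"dy": 3.5,"dz": 0,"turn": 0}
    - {"dx": 0.3,"dy": 3.5,"dz": 0,"turn": 0}

```text
time: 5.47
tool_pos: [0.581, 0.0346, 0.1598]
tcp_rot: [-2.254, -2.187, 0.002]
wrist_force: [-0.4, 0.2, -3.9]
width: 0.615
```

Emit:
jog_arm:
  motion:
    - {"dx": 0.3,"dy": 3.5,"dz": 0,"turn": 0}
    - {"dx": 0.3,"dy": 3.5,"dz": 0,"turn": 0}
    - {"dx": 0.3,"dy": 3.5,"dz": 0,"turn": 0}
    - {"dx": 0,"dy": 3,"dz": 0,"turn": 0}
    - {"dx": 0,"dy": 3,"dz": 0,"turn": 0}
    - {"dx": 0,"dy": 1,"dz": 0,"turn": 0}
    - {"dx": 0,"dy": 0,"dz": 0,"turn": 0}
    - {"dx": 0,"dy": 0,"dz": 0,"turn": 0}

```text
time: 6.13
tool_pos: [0.5902, 0.208, 0.1598]
tcp_rot: [-2.252, -2.19, 0.004]
wrist_force: [-0.1, -0.7, -4.6]
width: 0.618
```

Emit:
jog_arm:
  motion:
    - {"dx": 0,"dy": 1.0,"dz": 0,"turn": 0}
    - {"dx": 0,"dy": 0.5,"dz": 0,"turn": 0}
    - {"dx": 0,"dy": 0,"dz": 0,"turn": 0}

```text
time: 6.38
tool_pos: [0.5911, 0.2231, 0.161]
tcp_rot: [-2.255, -2.187, -0.0]
wrist_force: [0.2, 0.2, -4.2]
width: 0.618
```

```bash
python3 - <<'E'
from h import *
a,d=snap("top","t3");b,e=snap("side","s3")
s=bot.read_state();print(s["tool_pos"],s["tcp_rot"],s["time"],s["wrist_force"])
cv2.imwrite("pics/c4.png",np.hstack([cv2.resize(a[130:230,140:235,::-1],None,fx=4,fy=4,interpolation=2),cv2.resize(b[110:210,215:315,::-1],None,fx=4,fy=4,interpolation=2)]))
E
```

```text
[0.5911734  0.22238307 0.16106837] [ 2.25486929e+00  2.18721957e+00 -3.58058251e-04] 6.4833 [ 0.21418494  0.0517986  -3.00435305]
```

View pics/c4.png

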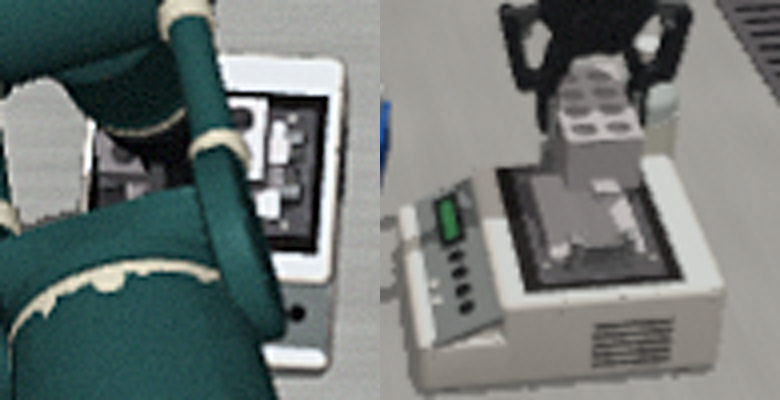

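The block is above the plate. The near ear shows at (285,143) in the top crop, and the side crop shows it at (605,185) above the near bracket at (590,265). I'll overlay the predicted model to measure the offset.

```bash
cat > ov.py <<'E'
from h import *
def model(c,yaw,pts): 
    r=np.array([[np.cos(yaw),-np.sin(yaw)],[np.sin(yaw),np.cos(yaw)]]); p=np.array(pts,float); p[:,:2]=p[:,:2]@r.T; return p+c
def draw(n,im,x,y,w,h,s,polys):
    c=cv2.resize(im[y:y+h,x:x+w,::-1],(w*s,h*s),interpolation=cv2.INTER_CUBIC)
    for P,col in polys:
        q=(proj(n,P)-[x,y]+.5)*s; cv2.polylines(c,[np.round(q*8).astype(np.int32)],True,col,1,cv2.LINE_AA,3)
    return c
def rect(x0,x1,y0,y1,z): return [(x0,y0,z),(x1,y0,z),(x1,y1,z),(x0,y1,z)]
def blockpolys(c,yaw,col=(0,255,0)):
    R=[rect(-.027,.027,-.054,.054,.042),rect(-.009,.009,-.067,-.054,.008),rect(-.027,.027,-.054,-.054,0)]
    return [(model(c,yaw,r),col) for r in R]
def seatpolys(c,yaw,col=(0,0,255)):
    R=[rect(-.0135,.0135,-.074,-.058,.024),rect(-.0135,.0135,.058,.074,.024)]
    return [(model(c,yaw,r),col) for r in R]
E
python3 - <<'E'
from ov import *
T=np.load("pics/t3.npz");S=np.load("pics/s3.npz")
B=((.5912,.2227,.1525),np.radians(-1.7)); Z=((.5905,.2235,.095),np.radians(-1.8))
p=blockpolys(*B)+seatpolys(*Z)
cv2.imwrite("pics/c5.png",np.hstack([draw("top",T["im"],190,145,40,60,10,p),draw("side",S["im"],248,122,40,60,10,p)]))
for n,d in(("top",T),("side",S)):
    P=cloud(n,d["dp"]); m=(P[...,2]>.185)&(P[...,2]<.2)&(abs(P[...,0]-.59)<.04)&(P[...,1]>.13)&(P[...,1]<.2); q=P[m]
    print(n,m.sum(),q.mean(0),np.percentile(q,[2,98],axis=0).round(4).tolist())
    m=(P[...,2]>.15)&(P[...,2]<.168)&(abs(P[...,0]-.59)<.02)&(P[...,1]>.145)&(P[...,1]<.172);q=P[m]; print("ear",m.sum(),q.mean(0) if len(q) else "")
E
```

```text
top 88 [0.59219365 0.17502722 0.1901675 ] [[0.5623, 0.1683, 0.1859], [0.6142, 0.1905, 0.1948]]
ear 47 [0.58679675 0.16297991 0.15712855]
side 134 [0.59094095 0.18208566 0.19043751] [[0.5646, 0.1683, 0.1853], [0.6167, 0.1988, 0.1943]]
ear 67 [0.59055411 0.16667198 0.15848357]
```

View pics/c5.png

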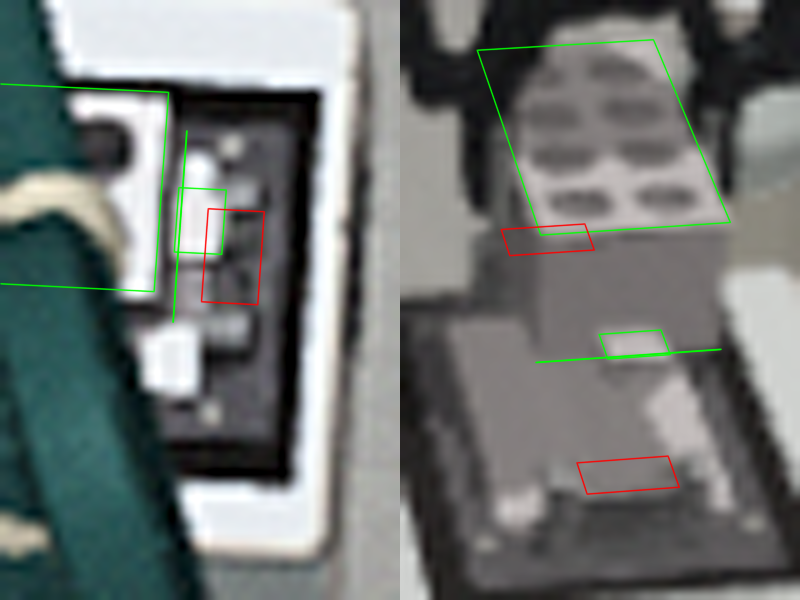

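The overlays agree to about 1 mm, with the block over the slots and matching yaw. I lower it towards the leaves.

Emit:
jog_arm:
  motion:
    - {"dx": 0,"dy": 0,"dz": -0.8,"turn": 0}
    - {"dx": 0,"dy": 0,"dz": -1.0,"turn": 0}
    - {"dx": 0,"dy": 0,"dz": -0.8,"turn": 0}
    - {"dx": 0,"dy": 0,"dz": -0.5,"turn": 0}
    - {"dx": 0,"dy": 0,"dz": -0.3,"turn": 0}
    - {"dx": 0,"dy": 0,"dz": 0,"turn": 0}
    - {"dx": 0,"dy": 0,"dz": 0,"turn": 0}

```text
time: 7.07
tool_pos: [0.5909, 0.2229, 0.1267]
tcp_rot: [-2.254, -2.188, 0.001]
wrist_force: [0.2, -0.6, -4.4]
width: 0.618
```

Emit:
jog_arm:
  motion:
    - {"dx": 0,"dy": 0,"dz": -0.2,"turn": 0}
    - {"dx": 0,"dy": 0,"dz": -0.2,"turn": 0}
    - {"dx": 0,"dy": 0,"dz": -0.2,"turn": 0}
    - {"dx": 0,"dy": 0,"dz": 0,"turn": 0}
    - {"dx": 0,"dy": 0,"dz": 0,"turn": 0}

```text
time: 7.48
tool_pos: [0.591, 0.2229, 0.121]
tcp_rot: [-2.254, -2.188, 0.0]
wrist_force: [-0.1, -0.4, -5.4]
width: 0.618
```

Emit:
jog_arm:
  motion:
    - {"dx": 0,"dy": 0,"dz": -0.2,"turn": 0}
    - {"dx": 0,"dy": 0,"dz": -0.2,"turn": 0}
    - {"dx": 0,"dy": 0,"dz": -0.1,"turn": 0}
    - {"dx": 0,"dy": 0,"dz": 0,"turn": 0}
    - {"dx": 0,"dy": 0,"dz": 0,"turn": 0}

```text
time: 7.9
tool_pos: [0.5915, 0.2232, 0.1171]
tcp_rot: [2.254, 2.187, 0.002]
wrist_force: [-2.1, 0.3, 3.5]
width: 0.615
```

Emit:
jog_arm:
  motion:
    - {"dx": 0,"dy": 0,"dz": -0.1,"turn": 0}
    - {"dx": 0,"dy": 0,"dz": -0.1,"turn": 0}
    - {"dx": 0,"dy": 0,"dz": -0.1,"turn": 0}
    - {"dx": 0,"dy": 0,"dz": 0,"turn": 0}

```text
time: 8.23
tool_pos: [0.5913, 0.2232, 0.1139]
tcp_rot: [2.255, 2.188, 0.002]
wrist_force: [-2.2, -0.1, 0.5]
width: 0.618
```

Emit:
jog_arm:
  motion:
    - {"dx": -0.05,"dy": 0,"dz": -0.1,"turn": 0}
    - {"dx": 0,"dy": 0,"dz": -0.1,"turn": 0}
    - {"dx": 0,"dy": 0,"dz": -0.1,"turn": 0}
    - {"dx": 0,"dy": 0,"dz": 0,"turn": 0}

```text
time: 8.57
tool_pos: [0.5909, 0.2229, 0.1098]
tcp_rot: [2.254, 2.188, 0.001]
wrist_force: [1.6, 1.0, -0.4]
width: 0.619
```

Emit:
jog_arm:
  motion:
    - {"dx": 0,"dy": 0,"dz": -0.1,"turn": 0}
    - {"dx": 0,"dy": 0,"dz": -0.1,"turn": 0}
    - {"dx": 0,"dy": 0,"dz": 0,"turn": 0}

```text
time: 8.82
tool_pos: [0.5904, 0.2227, 0.107]
tcp_rot: [-2.254, -2.188, 0.001]
wrist_force: [2.6, 0.7, -4.7]
width: 0.619
```

Emit:
jog_arm:
  motion:
    - {"dx": 0,"dy": 0,"dz": -0.1,"turn": 0}
    - {"dx": 0,"dy": 0,"dz": -0.1,"turn": 0}
    - {"dx": 0,"dy": 0,"dz": 0,"turn": 0}

```text
time: 9.07
tool_pos: [0.5904, 0.2226, 0.106]
tcp_rot: [2.254, 2.188, -0.001]
wrist_force: [-0.1, -2.2, 0.3]
width: 0.616
```

Emit:
jog_arm:
  motion:
    - {"dx": 0,"dy": 0,"dz": -0.1,"turn": 0}
    - {"dx": 0,"dy": 0,"dz": 0,"turn": 0}
    - {"dx": 0,"dy": 0,"dz": 0,"turn": 0}

```text
time: 9.32
tool_pos: [0.5904, 0.2226, 0.106]
tcp_rot: [2.254, 2.188, -0.001]
wrist_force: [-2.6, -2.8, 5.1]
width: 0.613
```

Emit:
jog_arm:
  motion:
    - {"dx": 0,"dy": 0,"dz": -0.1,"turn": 0}
    - {"dx": 0,"dy": 0,"dz": 0,"turn": 0}
    - {"dx": 0,"dy": 0,"dz": 0,"turn": 0}

```text
time: 9.57
tool_pos: [0.5904, 0.2226, 0.106]
tcp_rot: [2.254, 2.188, -0.001]
wrist_force: [-5.0, -3.0, 9.7]
width: 0.617
```

```bash
python3 - <<'E'
from ov import *
b=snap("side","s4"); s=bot.read_state();print(s["tool_pos"],s["wrist_force"],s["torque"])
P=cloud("side",b[1]); m=(P[...,2]>.125)&(P[...,2]<.15)&(abs(P[...,0]-.59)<.024)&(P[...,1]>.172)&(P[...,1]<.19);print(m.sum(),np.median(P[m],0))
p=blockpolys((.5909,.2227,.095),np.radians(-1.7))
cv2.imwrite("pics/c6.png",draw("side",b[0],235,120,60,70,8,p))
E
```

```text
[0.5904128  0.2226147  0.10600198] [-4.4823153  -3.09671074  9.64588525] [-0.42960576  0.71419084 -0.0159658 ]
52 [0.59004559 0.17431947 0.136051  ]
```

View pics/c6.png

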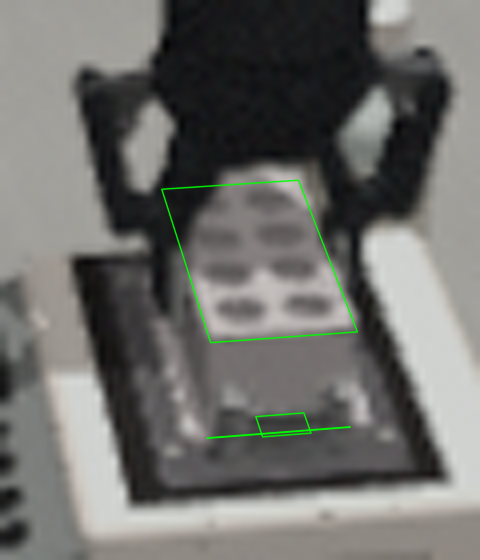

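The block looks seated: force rises against a stop at TCP 0.106. I press about 10 N more to be sure, then relax.

Emit:
jog_arm:
  motion:
    - {"dx": 0,"dy": 0,"dz": -0.1,"turn": 0}
    - {"dx": 0,"dy": 0,"dz": 0,"turn": 0}
    - {"dx": 0,"dy": 0,"dz": -0.1,"turn": 0}
    - {"dx": 0,"dy": 0,"dz": 0,"turn": 0}
    - {"dx": 0,"dy": 0,"dz": 0,"turn": 0}

```text
time: 10.03
tool_pos: [0.5904, 0.2226, 0.106]
tcp_rot: [2.254, 2.188, -0.001]
wrist_force: [-8.3, -4.1, 19.1]
width: 0.618
```

Emit:
jog_arm:
  motion:
    - {"dx": 0,"dy": 0,"dz": 0.2,"turn": 0}
    - {"dx": 0,"dy": 0,"dz": 0.2,"turn": 0}
    - {"dx": 0,"dy": 0,"dz": 0,"turn": 0}

```text
time: 10.28
tool_pos: [0.5903, 0.2227, 0.106]
tcp_rot: [2.254, 2.188, -0.001]
wrist_force: [-1.7, -1.8, 3.1]
width: 0.619
```

Solid stop. Now release and rise, heading towards the rack but stopping clear so I can look.

Emit:
jog_arm:
  motion:
    - {"dx": 0,"dy": 0,"dz": 0.05,"turn": 0}
    - {"dx": 0,"dy": 0,"dz": 0,"turn": 0}
    - {"dx": 0,"dy": 0,"dz": 0,"turn": 0}
    - {"dx": 0,"dy": 0,"dz": 0,"turn": 0}
    - {"dx": 0,"dy": 0,"dz": 0,"turn": 0}
    - {"dx": 0,"dy": 0,"dz": 0,"turn": 0}
  fingers: 8.2

```text
time: 10.78
tool_pos: [0.5906, 0.223, 0.1065]
tcp_rot: [-2.254, -2.188, -0.0]
wrist_force: [-0.4, 0.4, -0.0]
width: 0.965
```

Emit:
jog_arm:
  motion:
    - {"dx": 0,"dy": 0,"dz": 1,"turn": 0}
    - {"dx": 0,"dy": 0,"dz": 2,"turn": 0}
    - {"dx": 0,"dy": 0,"dz": 3,"turn": 0}
    - {"dx": 0,"dy": -2,"dz": 3,"turn": 0}
    - {"dx": 0,"dy": -3.5,"dz": 0,"turn": 0}
    - {"dx": 0.4,"dy": -3.8,"dz": 0,"turn": 0}
    - {"dx": 0.4,"dy": -3.8,"dz": 0,"turn": 0}
    - {"dx": 0.4,"dy": -3.8,"dz": 0,"turn": 0}
    - {"dx": 0.4,"dy": -3.8,"dz": 0,"turn": 0}
    - {"dx": 0.5,"dy": -3.5,"dz": 0,"turn": 0}
    - {"dx": 0.5,"dy": -2,"dz": 0,"turn": 0}
    - {"dx": 0.5,"dy": 0,"dz": 0,"turn": 0}

```text
time: 11.78
tool_pos: [0.6219, -0.0436, 0.1977]
tcp_rot: [2.258, 2.182, -0.001]
wrist_force: [0.5, 1.0, -0.3]
width: 0.961
```

```bash
python3 - <<'E'
from ov import *
a=snap("top","t5");b=snap("side","s5"); s=bot.read_state();print(s["time"],s["tool_pos"],s["tcp_rot"],s["wrist_force"])
for n,(im,d) in(("top",a),("side",b)):
    P=cloud(n,d); m=(P[...,2]>.12)&(P[...,2]<.15)&(abs(P[...,0]-.59)<.035)&(abs(P[...,1]-.223)<.065);q=P[m]
    A=np.c_[q[:,:2]-q[:,:2].mean(0),np.ones(len(q))]; g=m&(P[...,2]>np.median(q[:,2])-.006); q2=P[g]
    A=np.c_[q2[:,:2]-[.59,.223],np.ones(len(q2))]
    print(n,m.sum(),np.linalg.lstsq(A,q2[:,2],rcond=None)[0],cv2.minAreaRect(q2[:,:2].astype(np.float32)))
p=blockpolys((.5904,.2227,.095),np.radians(-1.7))
cv2.imwrite("pics/c7.png",np.hstack([draw("top",a[0],155,145,65,75,6,p),draw("side",b[0],235,125,60,75,6,p)]))
E
```

```text
11.8833 [ 0.62233798 -0.03983783  0.19737429] [2.25651084e+00 2.18501122e+00 1.89838448e-03] [-0.39964046  0.21463737  0.24577645]
top 584 [-0.00391556 -0.00278516  0.13512898] ((0.5881840586662292, 0.22188636660575867), (0.1090136468410492, 0.05482489988207817), 88.56237030029297)
side 440 [0.01168632 0.00664717 0.13546368] ((0.5920814275741577, 0.22537431120872498), (0.11507681012153625, 0.05506690591573715), 88.08815002441406)
```

View pics/c7.png

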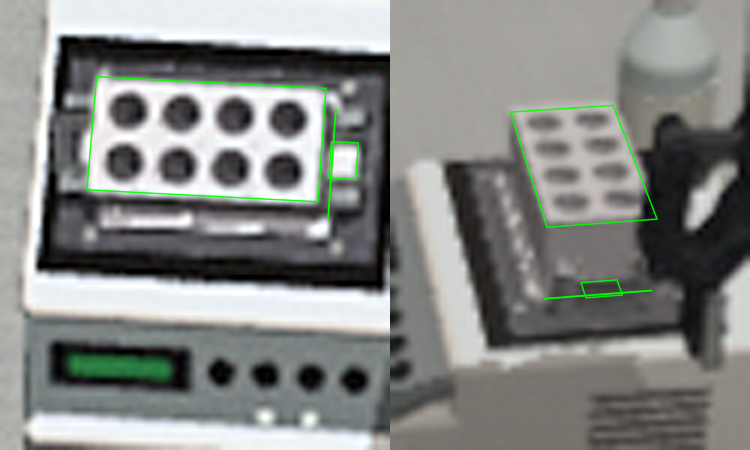

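The block sits flat: the top-face slopes are about 0, the height matches, and the overlay at (90–325, 78–200) matches too. Next I move over the tube at about (0.642, −0.0935).

Emit:
jog_arm:
  motion:
    - {"dx": 0.5,"dy": -1.5,"dz": -2,"turn": 0}
    - {"dx": 0.5,"dy": -1.5,"dz": -2,"turn": 0}
    - {"dx": 0.5,"dy": -1.5,"dz": -2,"turn": 0}
    - {"dx": 0.4,"dy": -0.8,"dz": -2,"turn": 0}
    - {"dx": 0,"dy": 0,"dz": 0,"turn": 0}
    - {"dx": 0,"dy": 0,"dz": 0,"turn": 0}
  fingers: 5.5

```text
time: 12.38
tool_pos: [0.6394, -0.0906, 0.1154]
tcp_rot: [-2.251, -2.186, 0.003]
wrist_force: [0.8, 0.5, 0.0]
width: 0.643
```

```bash
python3 - <<'E'
from ov import *
a=snap("top","t6");b=snap("side","s6"); s=bot.read_state();print(s["time"],s["tool_pos"],s["width"])
th=np.linspace(0,6.28,24); C=[(np.c_[.6418+.00925*np.cos(th),-.0935+.00925*np.sin(th),0*th+.074],(0,255,0))]
cv2.imwrite("pics/c8.png",np.hstack([draw("top",a[0],275,130,60,60,6,C),draw("side",b[0],280,205,60,80,6,C)[:360]]))
E
```

```text
12.4833 [ 0.64116429 -0.09072055  0.11794305] 0.6441824604216365
```

View pics/c8.png

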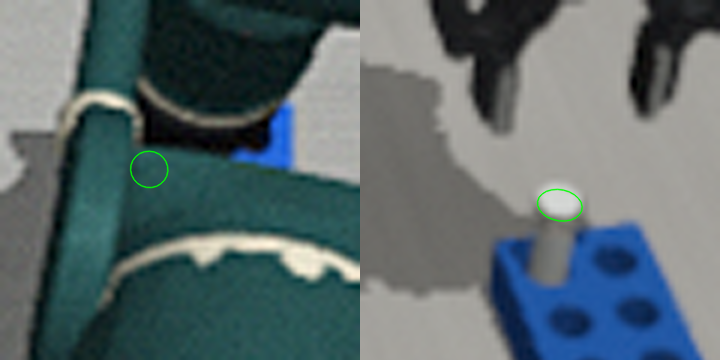

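In the side crop the cap is at (558,203), within about 1–2 mm of the prediction, and between the fingers. Descend and grip.

Emit:
jog_arm:
  motion:
    - {"dx": 0,"dy": -0.2,"dz": -1.5,"turn": 0}
    - {"dx": 0,"dy": 0,"dz": -1.5,"turn": 0}
    - {"dx": 0,"dy": 0,"dz": -1.5,"turn": 0}
    - {"dx": 0,"dy": 0,"dz": -1.5,"turn": 0}
    - {"dx": 0,"dy": 0,"dz": -1.2,"turn": 0}
    - {"dx": 0,"dy": 0,"dz": 0,"turn": 0}
    - {"dx": 0,"dy": 0,"dz": 0,"turn": 0}

```text
time: 13.07
tool_pos: [0.6406, -0.0935, 0.045]
tcp_rot: [-2.254, -2.189, -0.0]
wrist_force: [0.8, -0.6, -0.0]
width: 0.645
```

Emit:
jog_arm:
  motion:
    - {"dx": 0,"dy": 0,"dz": 0,"turn": 0}
    - {"dx": 0,"dy": 0,"dz": 0,"turn": 0}
    - {"dx": 0,"dy": 0,"dz": 0,"turn": 0}
    - {"dx": 0,"dy": 0,"dz": 0,"turn": 0}
    - {"dx": 0,"dy": 0,"dz": 0,"turn": 0}
    - {"dx": 0,"dy": 0,"dz": 0,"turn": 0}
    - {"dx": 0,"dy": 0,"dz": 0,"turn": 0}
  fingers: 0.8
  grip_force: 30

```text
time: 13.65
tool_pos: [0.6416, -0.0943, 0.0459]
tcp_rot: [2.253, 2.186, 0.002]
wrist_force: [0.1, -0.0, 6.1]
width: 0.194
```

Emit:
jog_arm:
  motion:
    - {"dx": 0,"dy": 0,"dz": 0.5,"turn": 0}
    - {"dx": 0,"dy": 0,"dz": 1.5,"turn": 0}
    - {"dx": 0,"dy": 0,"dz": 2.5,"turn": 0}
    - {"dx": 0,"dy": 0,"dz": 3,"turn": 0}
    - {"dx": 0,"dy": 1,"dz": 3,"turn": 0}
    - {"dx": -0.3,"dy": 2.5,"dz": 3,"turn": 0}
    - {"dx": -0.6,"dy": 3,"dz": 2.5,"turn": 0}
    - {"dx": -0.7,"dy": 3.5,"dz": 0,"turn": 0}
    - {"dx": -0.8,"dy": 3.5,"dz": 0,"turn": 0}
    - {"dx": -0.8,"dy": 3.5,"dz": 0,"turn": 0}
    - {"dx": -0.8,"dy": 3.5,"dz": 0,"turn": 0}
    - {"dx": -0.8,"dy": 3.5,"dz": 0,"turn": 0}

```text
time: 14.65
tool_pos: [0.5916, 0.1473, 0.2045]
tcp_rot: [-2.255, -2.187, 0.001]
wrist_force: [0.3, -0.0, -0.4]
width: 0.192
```

Emit:
jog_arm:
  motion:
    - {"dx": -0.8,"dy": 2.5,"dz": 0,"turn": 0}
    - {"dx": -0.4,"dy": 1.5,"dz": 0,"turn": 0}
    - {"dx": 0,"dy": 0,"dz": 0,"turn": 0}
    - {"dx": 0,"dy": 0,"dz": 0,"turn": 0}

```text
time: 14.98
tool_pos: [0.58, 0.1865, 0.2043]
tcp_rot: [-2.252, -2.19, 0.001]
wrist_force: [-0.3, -0.1, -0.6]
width: 0.195
```

Emit:
jog_arm:
  motion:
    - {"dx": -0.2,"dy": 1.2,"dz": -1,"turn": 0}
    - {"dx": 0,"dy": 1.2,"dz": -1,"turn": 0}
    - {"dx": 0,"dy": 0,"dz": 0,"turn": 0}
    - {"dx": 0,"dy": 0,"dz": 0,"turn": 0}
    - {"dx": 0,"dy": 0,"dz": 0,"turn": 0}

```text
time: 15.4
tool_pos: [0.5784, 0.2095, 0.1838]
tcp_rot: [-2.254, -2.187, 0.002]
wrist_force: [0.3, -0.9, -0.5]
width: 0.198
```

```bash
python3 - <<'E'
from ov import *
a=snap("top","t7");b=snap("side","s7"); s=bot.read_state();print(s["time"],s["tool_pos"],s["width"],s["wrist_force"])
th=np.linspace(0,6.28,24); r=np.c_[np.cos(th),np.sin(th)]
C=[(np.c_[r*.00925+[.5776,.2106],0*th+.137],(0,255,0)),(np.c_[r*.00925+s["tool_pos"][:2],0*th+s["tool_pos"][2]+.0285],(0,0,255)),(np.c_[r*.004+s["tool_pos"][:2],0*th+s["tool_pos"][2]-.0395],(0,0,255))]
cv2.imwrite("pics/c9.png",np.hstack([draw("top",a[0],155,140,65,60,6,C),draw("side",b[0],238,110,55,60,7,C)[:360]]))
E
```

```text
15.5 [0.57889814 0.20947847 0.18469369] 0.19766367245474878 [-0.68580681 -1.06579393 -0.89651091]
```

View pics/c9.png

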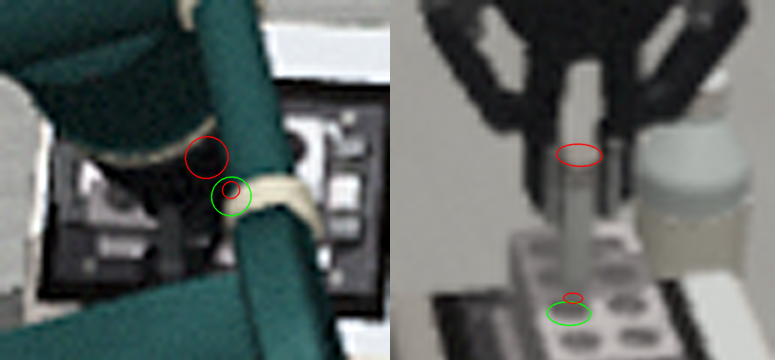

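The picture is ambiguous about where the tube's foot and top are, so I check with the depth image.

```bash
python3 - <<'E'
from ov import *
b=np.load("pics/s7.npz"); P=cloud("side",b["dp"])
for v in range(117,158,2):
    print(v,[tuple((P[v,u]*1000).astype(int)) for u in (317-0-0-0-238+182,262,264)][1:], b["im"][v,260:266].mean(1).astype(int).tolist())
I=cv2.resize(b["im"][112:162,240:290,::-1],(600,600),interpolation=2); cv2.imwrite("pics/c10.png",cv2.convertScaleAbs(I,alpha=1.3))
E
```

```text
117 [(np.int64(567), np.int64(197), np.int64(265)), (np.int64(573), np.int64(199), np.int64(264))] [20, 23, 21, 22, 23, 20]
119 [(np.int64(567), np.int64(196), np.int64(259)), (np.int64(688), np.int64(686), np.int64(3))] [22, 16, 24, 64, 126, 154]
121 [(np.int64(566), np.int64(193), np.int64(255)), (np.int64(684), np.int64(666), np.int64(4))] [23, 25, 37, 109, 155, 155]
123 [(np.int64(567), np.int64(196), np.int64(248)), (np.int64(682), np.int64(657), np.int64(0))] [20, 12, 60, 124, 158, 157]
125 [(np.int64(568), np.int64(200), np.int64(239)), (np.int64(678), np.int64(639), np.int64(0))] [24, 20, 102, 160, 160, 157]
127 [(np.int64(568), np.int64(197), np.int64(234)), (np.int64(674), np.int64(621), np.int64(0))] [25, 41, 112, 162, 161, 160]
129 [(np.int64(568), np.int64(198), np.int64(228)), (np.int64(670), np.int64(603), np.int64(1))] [25, 40, 109, 159, 159, 160]
131 [(np.int64(569), np.int64(200), np.int64(220)), (np.int64(578), np.int64(214), np.int64(212))] [59, 86, 94, 132, 150, 149]
133 [(np.int64(569), np.int64(200), np.int64(214)), (np.int64(576), np.int64(205), np.int64(211))
[... 864 characters left out ...]
nt64(207), np.int64(163))] [116, 111, 101, 110, 115, 116]
149 [(np.int64(573), np.int64(209), np.int64(156)), (np.int64(578), np.int64(202), np.int64(159))] [90, 92, 97, 108, 112, 113]
151 [(np.int64(582), np.int64(246), np.int64(125)), (np.int64(579), np.int64(206), np.int64(150))] [119, 114, 109, 102, 105, 108]
153 [(np.int64(576), np.int64(221), np.int64(134)), (np.int64(583), np.int64(221), np.int64(133))] [126, 96, 93, 94, 95, 102]
155 [(np.int64(577), np.int64(222), np.int64(126)), (np.int64(582), np.int64(218), np.int64(129))] [181, 155, 141, 132, 132, 140]
157 [(np.int64(571), np.int64(194), np.int64(138)), (np.int64(578), np.int64(198), np.int64(134))] [178, 173, 162, 139, 139, 129]
```

View pics/c10.png

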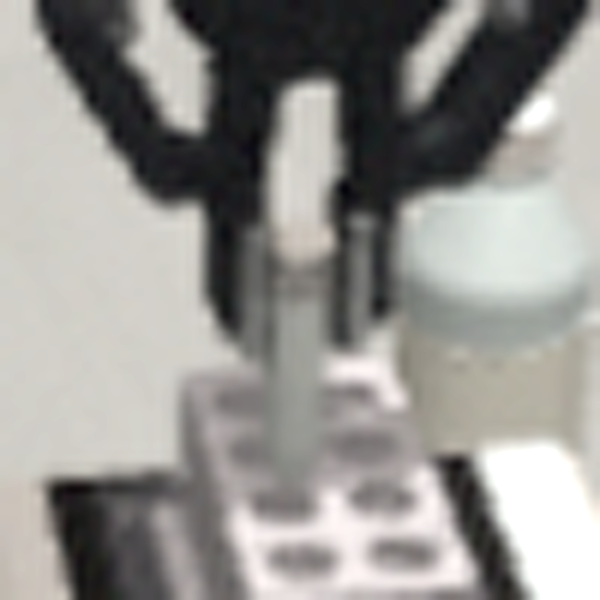

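Depth agrees with the prediction: tube top about 0.213 and foot about 0.148, above the target well at (283,503) in the crop. I lower it.

Emit:
jog_arm:
  motion:
    - {"dx": -0.1,"dy": 0.1,"dz": -0.4,"turn": 0}
    - {"dx": 0,"dy": 0,"dz": -0.5,"turn": 0}
    - {"dx": 0,"dy": 0,"dz": -0.5,"turn": 0}
    - {"dx": 0,"dy": 0,"dz": -0.4,"turn": 0}
    - {"dx": 0,"dy": 0,"dz": 0,"turn": 0}
    - {"dx": 0,"dy": 0,"dz": 0,"turn": 0}

```text
time: 16.0
tool_pos: [0.5771, 0.2107, 0.1659]
tcp_rot: [-2.254, -2.187, 0.002]
wrist_force: [-0.6, 0.3, 0.5]
width: 0.196
```

Emit:
jog_arm:
  motion:
    - {"dx": 0,"dy": 0,"dz": -0.4,"turn": 0}
    - {"dx": 0,"dy": 0,"dz": -0.4,"turn": 0}
    - {"dx": 0,"dy": 0,"dz": -0.4,"turn": 0}
    - {"dx": 0,"dy": 0,"dz": -0.4,"turn": 0}
    - {"dx": 0,"dy": 0,"dz": 0,"turn": 0}
    - {"dx": 0,"dy": 0,"dz": 0,"turn": 0}

```text
time: 16.5
tool_pos: [0.5772, 0.2108, 0.15]
tcp_rot: [-2.254, -2.188, 0.002]
wrist_force: [0.1, 0.1, -0.3]
width: 0.193
```

Emit:
jog_arm:
  motion:
    - {"dx": 0,"dy": 0,"dz": -0.2,"turn": 0}
    - {"dx": 0,"dy": 0,"dz": -0.2,"turn": 0}
    - {"dx": 0,"dy": 0,"dz": -0.1,"turn": 0}
    - {"dx": 0,"dy": 0,"dz": 0,"turn": 0}
    - {"dx": 0,"dy": 0,"dz": 0,"turn": 0}

```text
time: 16.92
tool_pos: [0.5775, 0.2109, 0.1455]
tcp_rot: [-2.254, -2.188, 0.0]
wrist_force: [0.5, -0.3, 0.1]
width: 0.196
```

Emit:
jog_arm:
  motion:
    - {"dx": 0,"dy": 0,"dz": -0.1,"turn": 0}
    - {"dx": 0,"dy": 0,"dz": -0.1,"turn": 0}
    - {"dx": 0,"dy": 0,"dz": 0,"turn": 0}
    - {"dx": 0,"dy": 0,"dz": 0,"turn": 0}

```text
time: 17.25
tool_pos: [0.5775, 0.2109, 0.1435]
tcp_rot: [-2.254, -2.188, 0.0]
wrist_force: [-0.3, -0.7, 0.2]
width: 0.194
```

Emit:
jog_arm:
  motion:
    - {"dx": 0,"dy": 0,"dz": -0.1,"turn": 0}
    - {"dx": 0,"dy": 0,"dz": 0,"turn": 0}
    - {"dx": 0,"dy": 0,"dz": 0,"turn": 0}

```text
time: 17.5
tool_pos: [0.5779, 0.211, 0.1431]
tcp_rot: [2.254, 2.188, 0.001]
wrist_force: [0.6, 0.7, 2.5]
width: 0.198
```

Emit:
jog_arm:
  motion:
    - {"dx": 0,"dy": 0,"dz": -0.1,"turn": 0}
    - {"dx": 0,"dy": 0,"dz": 0,"turn": 0}
    - {"dx": 0,"dy": 0,"dz": 0,"turn": 0}

```text
time: 17.75
tool_pos: [0.5782, 0.2112, 0.1429]
tcp_rot: [2.254, 2.187, 0.003]
wrist_force: [-1.0, -0.6, 5.5]
width: 0.194
```

Floor contact came at the predicted height. Release and withdraw.

Emit:
jog_arm:
  motion:
    - {"dx": 0,"dy": 0,"dz": 0.1,"turn": 0}
    - {"dx": 0,"dy": 0,"dz": 0,"turn": 0}
    - {"dx": 0,"dy": 0,"dz": 0,"turn": 0}
    - {"dx": 0,"dy": 0,"dz": 0,"turn": 0}
    - {"dx": 0,"dy": 0,"dz": 0,"turn": 0}
    - {"dx": 0,"dy": 0,"dz": 0,"turn": 0}
  fingers: 5

```text
time: 18.25
tool_pos: [0.5774, 0.2108, 0.1422]
tcp_rot: [-2.254, -2.188, 0.001]
wrist_force: [0.6, 0.2, -0.6]
width: 0.585
```

Emit:
jog_arm:
  motion:
    - {"dx": 0,"dy": 0,"dz": 0.5,"turn": 0}
    - {"dx": 0,"dy": 0,"dz": 1.5,"turn": 0}
    - {"dx": 0,"dy": 0,"dz": 2.5,"turn": 0}
    - {"dx": 0,"dy": 0,"dz": 3,"turn": 0}
    - {"dx": 0,"dy": 0,"dz": 3,"turn": 0}
    - {"dx": 0,"dy": -2,"dz": 0,"turn": 0}
    - {"dx": -0.5,"dy": -3.5,"dz": 0,"turn": 0}
    - {"dx": -0.5,"dy": -3.8,"dz": 0,"turn": 0}
    - {"dx": -0.5,"dy": -3.8,"dz": 0,"turn": 0}
    - {"dx": -0.5,"dy": -3.8,"dz": 0,"turn": 0}
    - {"dx": -0.5,"dy": -3.8,"dz": 0,"turn": 0}
    - {"dx": -0.5,"dy": -3.5,"dz": 0,"turn": 0}

```text
time: 19.25
tool_pos: [0.5471, -0.033, 0.2482]
tcp_rot: [2.254, 2.187, 0.0]
wrist_force: [0.2, 0.1, -1.1]
width: 0.586
```

Emit:
jog_arm:
  motion:
    - {"dx": -0.5,"dy": -3,"dz": 0,"turn": 0}
    - {"dx": 0,"dy": -1.5,"dz": 0,"turn": 0}
    - {"dx": 0,"dy": 0,"dz": 0,"turn": 0}
    - {"dx": 0,"dy": 0,"dz": 0,"turn": 0}

```text
time: 19.58
tool_pos: [0.5425, -0.0767, 0.248]
tcp_rot: [2.257, 2.185, 0.001]
wrist_force: [-0.4, 0.4, -0.2]
width: 0.59
```

```bash
python3 - <<'E'
from ov import *
a=snap("top","t8");b=snap("side","s8"); s=bot.read_state();print(s["time"],s["tool_pos"],s["wrist_force"],s["joint_vel"].round(3))
for n,(im,d) in(("top",a),("side",b)):
    P=cloud(n,d); near=(abs(P[...,0]-.59)<.035)&(abs(P[...,1]-.223)<.065)
    q=P[near&(P[...,2]>.129)&(P[...,2]<.142)]; A=np.c_[q[:,:2]-[.59,.223],np.ones(len(q))]
    print(n,"plane",np.linalg.lstsq(A,q[:,2],rcond=None)[0].round(4))
    q=P[near&(P[...,2]>.15)]; print("tube top",np.percentile(q[:,2],97),q[q[:,2]>.163].mean(0))
p=blockpolys((.5904,.2227,.095),np.radians(-1.7))
cv2.imwrite("pics/c11.png",np.hstack([draw("top",a[0],155,140,65,75,6,p),draw("side",b[0],238,125,55,65,7,p)[:450]]))if 0 else cv2.imwrite("pics/c11.png",np.hstack([draw("top",a[0],155,140,65,75,6,p),draw("side",b[0],238,120,60,75,6,p)]))
E
```

```text
19.6833 [ 0.54270387 -0.07535965  0.24780349] [-0.87384465  0.11319892 -0.35674268] [ 0.016  0.003  0.001 -0.003 -0.    -0.003]
top plane [-0.0015  0.0027  0.1351]
tube top 0.1716855968099534 [0.57563496 0.21003891 0.16873603]
side plane [-0.0512 -0.0132  0.1351]
tube top 0.1671294870370581 [0.57165312 0.21068859 0.16578075]
```

```bash
python3 -c "
from workcell import bot
print(bot.finish_job())"
```

```text
the job is handed in; nothing more can be done
None
```

The eight-well block is back on the shaker, pressed flat. The sample tube stands in one of its middle wells, released. I handed the job in at about 19.7 s.

**Block:** I lowered it into both slots in 1–2 mm steps and pressed until the force rose against a hard stop. It did not move further at about 24 N of net push. After release, depth put its top at 0.135 m, against 0.137 m expected; the depth camera had read about 1.5 mm low on the block earlier. The overhead camera showed it level (slope under 0.3%).

**Tube:** It met the well floor at the predicted height, with about 5 N, and I then let go. The overhead depth check puts its cap centre within 1 mm of the well's mouth, with its top about 0.17 m up against 0.171 m expected.

**Checks that disagreed or were missing:**
- The side camera's fit of the block after the tube went in gave a slope of 5%. I put that down to the tube and walls being caught in the fit, because its earlier fit, before the tube, was about 1%.
- The side camera also read the tube top a few mm lower, at 0.167 m.
- I had used up the picture limit, so the final state was checked by depth numbers only and not seen in a picture.

I did not touch the small block, tip box or bottle.

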